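Slide a syrup bottle under the label reader

TASK

Check the label of the syrup bottle (the longer of the two bottles lying in the small rests, with a dosing cup over its cap): lay it in the V-shaped cradle of the metal carrier that stands in front of the low label reader, its base towards the carrier's end plate, letting it settle before you let go. Then slide the loaded carrier by its upright fin, flat along the worktop, under the reader until it is fully home against the back, without the bottle striking the reader, and let go. Do not lift the carrier, and leave the other bottle and the pot where they are.

Things in the scene. Friction and masses are not known exactly. Their poses are not given: they have to be found in the camera images.
- syrup_mid (a point): Syrup bottle to be checked, lying in one of the two rests (which one varies): white, round, 44 mm across, straight for 70 mm from the base, then tapering to a pale dosing cup; 120 mm long, 75 g. Point on its axis 38 mm from the base, 31 mm above the worktop: grasp here, across; the rest leaves 38 mm (+-19) along the bottle for the fingers. z runs from base to cap.
- jar_mid (a point): The other bottle, to be left alone: short brown bottle 43 mm across, 90 mm long, lying in the other rest (one rest stands left of the carrier, one right of the bag sealer, whose raised arm reaches 230 mm above the worktop: carry things well over it). Point on its axis 30 mm from its base; z runs from base to cap.
- carrier: Loose metal carrier, 350 g. Origin: underside, centre of its base plate (80 x by 144 y by 5 mm); +x points ahead into the reader, +y to its left. A tongue 44 mm wide runs back to x = -116 mm and bears the fin. Two grey V saddles (tops 25 mm above the worktop) form a cradle with its groove along y. End plate 35 mm high, inner face at y = +66 mm; the bottle's cap points to -y.
- cradle (a point): Where syrup_mid lies when the bottle is seated: 31 mm above the worktop, at x = 0, y = +18 mm of the carrier, with the carrier's axes; bottle axis along y, its base then 10 mm from the end plate. Saddles 12 mm thick, centred 26 mm either side along y, leave 40 mm between them for the fingers; the 90 degree V centres a bottle up to 10 mm off to the side.
- fin (a point): Grip of the carrier: upright fin 12 mm thick (y), 28 mm long (x), its top 68 mm above the worktop. Point in its middle, 50 mm above the worktop, at x = -97 mm, y = 0 of the carrier, with the carrier's axes.
- reader: Low label reader, fixed: bridge 100 deep (x) by 192 mm wide (y). Origin at worktop level in its middle; +x points in from its open front at x = -50 mm. Opening 60 mm high (a seated bottle: 53), 160 mm wide (carrier: 8 mm play each side). Back wall's inner face at x = +42 mm: the carrier is home, touching it, with its origin at x = +2. Top 78 mm high, 99 mm from x = +3 on.
- pot_mid (a point): Bystander: white round screw-lid pot 54 mm wide, 47 mm high, standing right of the bag sealer. Point at its centre.
- syrup_cap (a point): Middle of the syrup bottle's dosing cup, on its axis 105 mm from the base; same axes as syrup_mid.

How it is judged:
By the outcome, as a careful person would: the job done as asked, in the order asked, and still so for the second after the job is handed in, with the robot touching nothing.
It also fails if it takes over 64 s, if anything falls off the work surface, if the arm or the gripper's body presses on something with over 40 N, if the wrist force passes 120 N, or if a joint passes its speed limit or range.

ROBOT

A 6-joint arm with a two-finger parallel gripper is mounted at the origin on a cart in front of the work surface, level with it; the furniture and walls round the work are solid. World frame = base frame: x ahead of the robot, y to its left, z up, the work surface at z = 0. Lengths are in m, angles in rad, forces in N, time in s.
With the tool pointing down it reaches from about 0.3 to 0.875 m from the base axis. Payload 6.4 kg.
Tool frame: the origin (TCP) lies at the centre of the arm's flange, where the gripper is bolted on; the fingertips stand 173 mm ahead of it and the grasp point (between the pads) lies 155 mm ahead of it; z points along the fingers, x is the direction in which the jaws open and shut, and the axes are right-handed (so a half turn about z gives the same grasp; the last joint's range is limited). The gripper opens to 85 mm and grips with 20 to 120 N. Pads are 22 mm wide; open, the fingers measure 114 mm over their backs; the gripper's body (76 mm by 85 mm) begins 54 mm behind the grasp point. The pads swing forward as they close: fully open they stand 13 mm farther back than shut.
Start: joints at [-1.314, 0.181, 1.607, -0, 1.354, -0.206], TCP at [0.257, -0.515, 0.405] pointing down, gripper open.
Joint ranges: [-2.99, 2.99], [-0.89, 2.07], [0.3, 2.58], [-1.14, 4.28], [0, 2.63], [-3.12, 3.12]. Speed limits (rad/s): [2.57, 2.57, 3.01, 3.14, 3.14, 3.14].

INTERFACE

Orientations are given as a unit quaternion [w, x, y, z].
In Python, from bench import ctrl gives the robot as it stands. The module is installed in compiled form; this text tells all that it offers.
- The arm moves only by the tool move_arm, never from a script. Its argument "moves" is a list of rows, each an object of numbers: "gripper": the opening in per cent of the stroke, from 0 (shut) to 100 (fully open); "x", "y", "z": the shift along the tool's x, y, z in cm; "roll": the turn about the tool's z in degrees. In form: [{"gripper": .., "x": .., "y": .., "z": .., "roll": ..}, ...]. A call has 1 to 5 rows; each row shifts and turns the commanded pose from where the row before left it, along the tool's axes as they then stand; what a row does not reach is not made up. A row lasts 1/8 s, in which the tool goes at most 62.5 mm and 10.7 degrees, less where a joint would pass 70% of its speed; a pose out of reach is approached as far as the arm can. A call is refused whole if a number of a shift passes 6.25 or a number of a turn 10.7, either way. A call with a gripper value outside its range is refused whole. The fingers move at their own pace and stop on an object; the grip force is fixed at half the most. Time passes only in rows, so rows that do not move let the fingers close. It gives the time, the measured TCP pose, the force and the opening at its end, in the units of the state.
- ctrl.get_obs(): the state, without advancing time (a new reading comes with each control period).
- ctrl.camera(name): name is "scene" or "top" or "wrist"; returns a dict with "img" (400x640x3 uint8, red, green, blue), "fx", "fy", "cx", "cy" (pixels), "world_from_camera" (4x4, takes a point from camera to world coordinates); the wrist camera has in their place "tool_from_camera" (4x4, takes a point from camera to tool coordinates, whose origin is the TCP and whose axes are the tool frame's). Camera axes: x right, y up, looking along -z (the intrinsics and any distortion apply to the point x, -y, -z); pixel columns grow to the right and rows downward; lengths in m; the calibration is good to about 2 mm. A picture is of the moment at which its call begins: read the wrist's pose just before it. There is no depth.
- ctrl.hand_in(): hands the job in, once; it reports no verdict.
The state is a dict: "time_s": time; "q": joint angles; "dq": joint speeds; "joint_efforts": joint torques, N m; "eef_pos": TCP position; "eef_rot": TCP orientation; "wrist_force": force on the tool from outside, world axes, zero at the start; "torque": the same for the moment, N m; "opening": opening from 0.0 (shut) to 1.0 (fully open).
Only numpy, scipy, OpenCV 4.12 (cv2) and the standard library are available. Lean on these libraries where they do the work, as an engineer would, in place of code of your own. Each camera call takes 0.05 s, during which the arm holds its last target. There are 200 camera calls.

## Working session

There is one attempt and no reset: what is moved stays moved. The work goes in short steps, Python scripts to look and compute and a tool call to move; the robot and the scene stay as the last step left them, time stands still between calls to the robot, and variables do not carry over. Pictures are saved under pics/ and viewed, about 8 in all and at most 12, crops included, and the job is handed in when it is done.

Besides the shell and the picture viewer there is one more tool, called after "Request:" as name([rows], argument=value, ...), one row to a line, values as JSON. move_arm: Moves the arm, as the interface text tells. Its arguments: {"type":"object","properties":{"moves":{"type":"array","items":{"type":"object","properties":{"gripper":{"type":"number"},"x":{"type":"number"},"y":{"type":"number"},"z":{"type":"number"},"roll":{"type":"number"}}}}},"required":["moves"]}

```bash
mkdir -p pics
python3 - <<'E'
from bench import ctrl
import cv2,numpy as np
o=ctrl.get_obs();print({k:np.round(v,3).tolist() for k,v in o.items()})
for n in("scene","top"):
    c=ctrl.camera(n);cv2.imwrite(f"pics/{n}0.png",c["img"][:,:,::-1])
    print(n,{k:(np.round(v,4).tolist()) for k,v in c.items() if k!="img"})
E
```

```text
{'time_s': 0.0, 'q': [-1.314, 0.182, 1.608, 0.0, 1.354, -0.206], 'dq': [0.001, -0.0, 0.001, 0.002, -0.0, -0.001], 'joint_efforts': [0.0, -44.488, -35.134, -0.0, 0.009, 0.0], 'eef_pos': [0.257, -0.514, 0.404], 'eef_rot': [-0.001, 0.85, -0.526, -0.001], 'wrist_force': [0.174, 0.114, -0.693], 'torque': [0.048, -0.002, 0.023], 'opening': 0.999}
scene {'fx': 492.5019, 'fy': 492.5019, 'cx': 323.9949, 'cy': 203.1522, 'world_from_camera': [[-0.7092, 0.4357, -0.5543, -0.1167], [-0.705, -0.4331, 0.5616, 0.8395], [0.0046, 0.789, 0.6143, 0.8794], [0.0, 0.0, 0.0, 1.0]]}
top {'fx': 474.5935, 'fy': 474.5935, 'cx': 319.239, 'cy': 202.5102, 'world_from_camera': [[0.0892, 0.9687, -0.2317, 0.365], [-0.996, 0.0873, -0.0186, 0.1148], [0.0022, 0.2325, 0.9726, 1.1272], [0.0, 0.0, 0.0, 1.0]]}
```

View pics/top0.png

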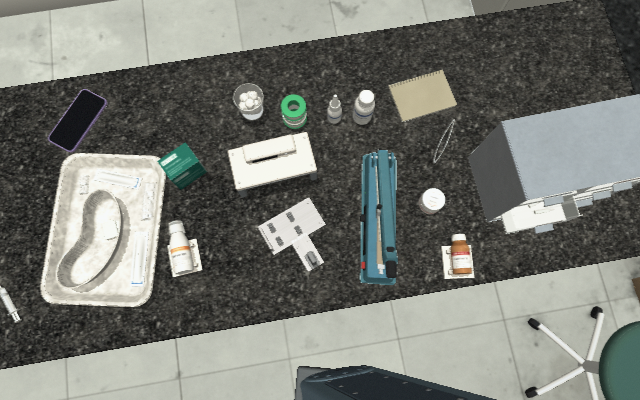

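View pics/scene0.png

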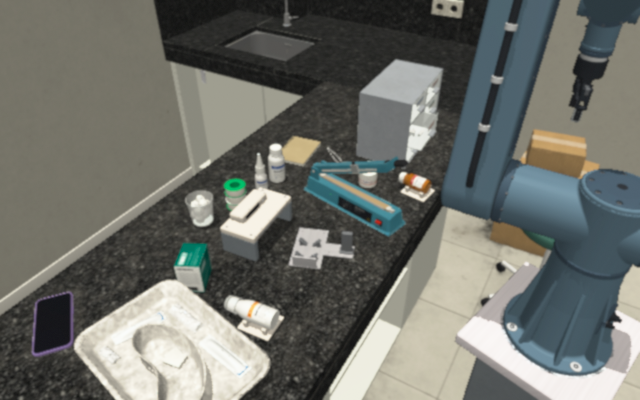

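The top view shows the syrup bottle lying in the left rest at about (180,250), cap up-image. The carrier is at (295,228) with its fin at (313,260), the reader at (272,160), and the brown bottle at (460,255).

Run:
```python
import cv2
a=cv2.imread("pics/top0.png")[125:280,150:345]
a=cv2.resize(a,None,fx=4,fy=4,interpolation=cv2.INTER_CUBIC)
for i in range(0,195,10):
    cv2.line(a,(i*4,0),(i*4,6 if i%50 else 14),(0,255,255),1)
    if i%20==10: cv2.putText(a,str(150+i),(i*4-10,24),0,.35,(0,255,255),1)
for j in range(5,155,10):
    cv2.line(a,(0,j*4),(6,j*4),(0,255,255),1);cv2.putText(a,str(125+j),(8,j*4+4),0,.35,(0,255,255),1)
cv2.imwrite("pics/crop1.png",a)
```

```text
(no output)
```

View pics/crop1.png

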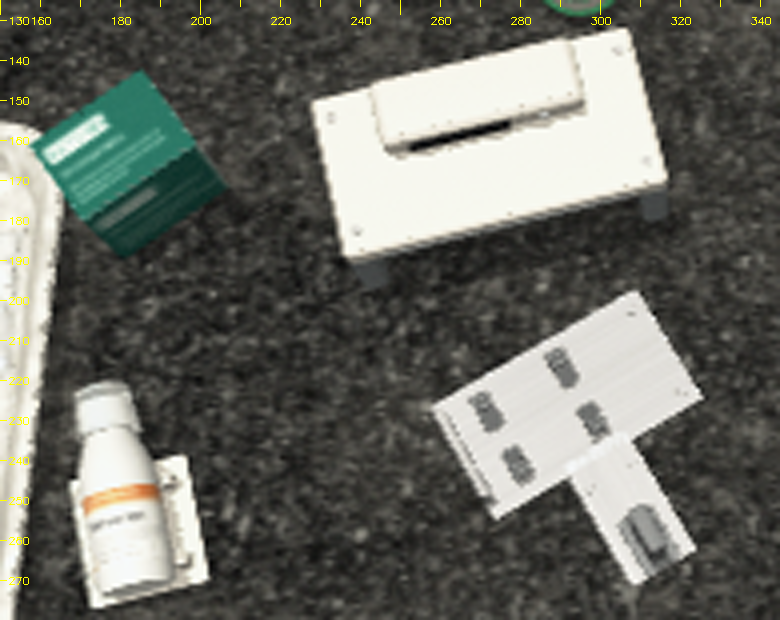

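```bash
cat > h.py <<'E'
import numpy as np
from scipy.spatial.transform import Rotation as R
from scipy.optimize import least_squares
K=dict(top=(474.5935,474.5935,319.239,202.5102))
T=dict(top=np.array([[0.0892,0.9687,-0.2317,0.365],[-0.996,0.0873,-0.0186,0.1148],[0.0022,0.2325,0.9726,1.1272],[0,0,0,1]]))
def proj(P,k,M):
    p=(np.asarray(P)-M[:3,3])@M[:3,:3]
    return np.c_[k[2]+k[0]*p[:,0]/-p[:,2],k[3]-k[1]*p[:,1]/-p[:,2]]
def back(uv,z,k,M):
    d=np.array([(uv[0]-k[2])/k[0],-(uv[1]-k[3])/k[1],-1])@M[:3,:3].T
    return M[:3,3]+d*(z-M[2,3])/d[2]
def fit(L,uv,k,M,x0):
    L=np.array(L);uv=np.array(uv)
    def pts(s):
        c,n=np.cos(s[2]),np.sin(s[2]);return np.c_[s[0]+c*L[:,0]-n*L[:,1],s[1]+n*L[:,0]+c*L[:,1],L[:,2]]
    r=least_squares(lambda s:(proj(pts(s),k,M)-uv).ravel(),x0)
    return r.x,np.round(r.fun.reshape(-1,2),1).tolist()
E
python3 - <<'E'
from h import *
k,M=K['top'],T['top']
c=lambda a,b:(150+a/4,125+b/4)
x,r=fit([(-.05,.096,.078),(-.05,-.096,.078),(.05,.096,.078),(.05,-.096,.078)],[c(348,258),c(666,182),c(312,101),c(628,29)],k,M,[.5,.1,0]);print("reader",x,r)
x,r=fit([(-.04,-.072,.005),(.04,-.072,.005),(-.116,.022,.005),(-.116,-.022,.005),(.04,.072,.035)],[c(702,398),c(637,291),c(636,584),c(695,550),c(433,406)],k,M,[.4,.1,0]);print("carrier",x,r)
b,q=back(c(140,590),.031,k,M),back(c(103,384),.031,k,M);d=q-b;print("syr",b,q,np.linalg.norm(d),np.degrees(np.arctan2(d[1],d[0])))
E
```

```text
reader [0.7054785  0.25243111 0.33258809] [[-0.9, 0.7], [1.1, 0.3], [-0.6, -0.3], [0.4, -0.8]]
carrier [0.56841401 0.19621137 0.63961696] [[0.8, 0.2], [-0.2, -0.6], [0.2, 1.4], [1.4, 0.1], [-2.1, -1.2]]
syr [0.43421225 0.42754818 0.031     ] [0.55135003 0.46780126 0.031     ] 0.12386109843269559 18.964706271204133
```

Request:
move_arm([
  {"z": -3,"roll": 4,"gripper": 72},
  {"z": -5,"roll": 3.5},
  {"x": -2.5,"y": -1.5},
  {"x": -4.1,"y": -2.6},
  {"x": -4.1,"y": -2.6},
])

```text
validation failed for argument at $.mo...
```

Request:
move_arm([
  {"x": -4.2,"y": -2.6},
  {"x": -4.2,"y": -2.6},
  {"x": -4.2,"y": -2.6},
  {"x": -4.2,"y": -2.6},
  {"x": -4.2,"y": -2.6},
])

```text
validation failed for argument at $.mo...
```

Request:
move_arm([
  {"x": -4.2,"y": -2.6},
  {"x": -4.2,"y": -2.6},
  {"x": -4.2,"y": -2.6},
  {"x": -4.2,"y": -2.6},
  {"x": -4.2,"y": -2.6},
])

```text
validation failed for argument at $.mo...
```

Request:
move_arm([
  {"x": -4.2,"y": -2.6},
  {"x": -4.2,"y": -2.6},
  {"x": -4.2,"y": -2.6,"z": 2},
  {"x": -4.2,"y": -2.6,"z": 3},
  {"x": -2.4,"y": -1.2,"z": 2},
])

```text
validation failed for argument at $.mo...
```

```bash
cat >> h.py <<'E'
def grab(name=None):
    from bench import ctrl; import cv2
    o=ctrl.get_obs();c=ctrl.camera("wrist");o=ctrl.get_obs()
    q=o["eef_rot"];M=np.eye(4);M[:3,:3]=R.from_quat([q[1],q[2],q[3],q[0]]).as_matrix();M[:3,3]=o["eef_pos"]
    W=M@c["tool_from_camera"];k=(c["fx"],c["fy"],c["cx"],c["cy"])
    print(o["time_s"],np.round(o["eef_pos"],4),"yaw",np.degrees(np.arctan2(M[1,0],M[0,0])),"tilt",np.round(M[:3,2],3),"q",np.round(o["q"],2),o["opening"],np.round(o["wrist_force"],1))
    if name: cv2.imwrite(f"pics/{name}.png",c["img"][:,:,::-1]);np.savez(f"pics/{name}.npz",k=k,W=W)
def ld(n): d=np.load(f"pics/{n}.npz");return tuple(d["k"]),d["W"]
def delta(p,yaw):
    from bench import ctrl
    o=ctrl.get_obs();q=o["eef_rot"];A=R.from_quat([q[1],q[2],q[3],q[0]]).as_matrix()
    y=np.degrees(np.arctan2(A[1,0],A[0,0]))
    f=lambda a:np.array([[np.cos(a),np.sin(a),0],[np.sin(a),-np.cos(a),0],[0,0,-1]]).T
    D=np.array(p)-o["eef_pos"];r=(y-yaw+180)%360-180
    print("pos",np.round(o["eef_pos"],4),"yaw",round(y,2),"roll",round(r,2),"shift pre-roll",np.round(100*f(np.radians(y))@D,2),"post-roll",np.round(100*f(np.radians(yaw))@D,2))
E
python3 -c "
from h import *;grab('w1')"
```

```text
0.15 [ 0.2567 -0.5143  0.404 ] yaw -63.48316291435862 tilt [-0.     0.001 -1.   ] q [-1.31  0.18  1.61  0.    1.35 -0.21] 1.0031087949269761 [ 0.7  0.8 -0.2]
```

View pics/w1.png

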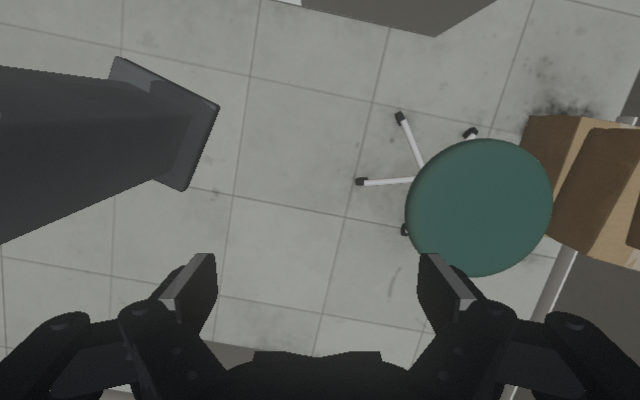

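The moves were refused, so the arm hasn't moved and the wrist picture shows only the floor. I'll resend with every field given in each row.

Request:
move_arm([
  {"gripper": 72,"x": 0,"y": 0,"z": -3,"roll": 4},
  {"gripper": 72,"x": 0,"y": 0,"z": -5,"roll": 3.5},
  {"gripper": 72,"x": -2.5,"y": -1.5,"z": 0,"roll": 0},
  {"gripper": 72,"x": -4.1,"y": -2.6,"z": 0,"roll": 0},
  {"gripper": 72,"x": -4.1,"y": -2.6,"z": 0,"roll": 0},
])

```text
time_s: 0.78
eef_pos: [0.2852, -0.3903, 0.4843]
eef_rot: [-0.0, 0.814, -0.581, -0.0]
wrist_force: [0.2, 0.1, 0.6]
opening: 0.722
```

Request:
move_arm([
  {"gripper": 72,"x": -4.2,"y": -2.6,"z": 0,"roll": 0},
  {"gripper": 72,"x": -4.2,"y": -2.6,"z": 0,"roll": 0},
  {"gripper": 72,"x": -4.2,"y": -2.6,"z": 0,"roll": 0},
  {"gripper": 72,"x": -4.2,"y": -2.6,"z": 0,"roll": 0},
  {"gripper": 72,"x": -4.2,"y": -2.6,"z": 0,"roll": 0},
])

```text
time_s: 1.4
eef_pos: [0.3396, -0.149, 0.4846]
eef_rot: [-0.0, 0.814, -0.581, 0.0]
wrist_force: [0.8, 0.3, 0.1]
opening: 0.72
```

Request:
move_arm([
  {"gripper": 72,"x": -4.2,"y": -2.6,"z": 0,"roll": 0},
  {"gripper": 72,"x": -4.2,"y": -2.6,"z": 0,"roll": 0},
  {"gripper": 72,"x": -4.2,"y": -2.6,"z": 0,"roll": 0},
  {"gripper": 72,"x": -4.2,"y": -2.6,"z": 0,"roll": 0},
  {"gripper": 72,"x": -4.2,"y": -2.6,"z": 0,"roll": 0},
])

```text
time_s: 2.02
eef_pos: [0.394, 0.092, 0.4847]
eef_rot: [-0.0, 0.814, -0.581, 0.0]
wrist_force: [0.6, -0.9, -0.5]
opening: 0.72
```

Request:
move_arm([
  {"gripper": 72,"x": -4.2,"y": -2.6,"z": 0,"roll": 0},
  {"gripper": 72,"x": -4.2,"y": -2.6,"z": 0,"roll": 0},
  {"gripper": 72,"x": -4.2,"y": -2.6,"z": 2,"roll": 0},
  {"gripper": 72,"x": -4.2,"y": -2.6,"z": 3,"roll": 0},
  {"gripper": 72,"x": -3.5,"y": -2.0,"z": 2,"roll": 0},
])

```text
time_s: 2.65
eef_pos: [0.4449, 0.3244, 0.4129]
eef_rot: [0.001, 0.814, -0.58, -0.0]
wrist_force: [0.5, 0.4, 0.3]
opening: 0.722
```

```bash
python3 -c "
from h import *;grab('w2');delta((.470,.440,.40),-71)"
```

```text
2.7 [0.4447 0.327  0.4099] yaw -70.87990223711368 tilt [-0.005  0.001 -1.   ] q [0.42 0.13 1.66 0.   1.36 1.65] 0.7205498142581415 [-3.6  0.  -1.4]
pos [0.4447 0.327  0.4099] yaw -70.88 roll 0.12 shift pre-roll [-9.84 -6.09  0.99] post-roll [-9.86 -6.07  0.99]
```

View pics/w2.png

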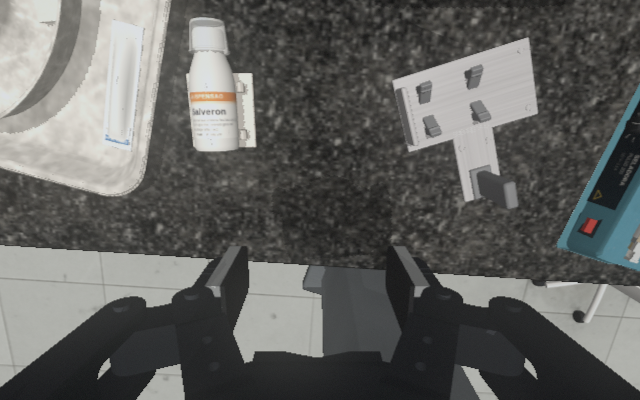

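The wrist view shows the syrup bottle from base (217,150) to cup end (207,19), and the carrier's plate corners at (528,38), (537,112) and (408,151).

Run:
```python
from h import *
import cv2
k,W=ld('w2')
b,q=back((217,150),.031,k,W),back((207,19),.031,k,W);d=q-b;print("syr",b,q,np.linalg.norm(d),np.degrees(np.arctan2(d[1],d[0])),b+.038/.12*d, q-d/np.linalg.norm(d)*.082)
x,r=fit([(-.04,-.072,.005),(.04,-.072,.005),(-.116,.022,.005),(-.04,.072,.035),(.04,.072,.035),(-.04,.072,.0)],[(537,112),(528,38),(463,202),(405,121),(393,79),(408,151)],k,W,[.57,.2,.64]);print("carrier",x,r)
a=cv2.imread('pics/w2.png');A=cv2.resize(a[0:215,380:545],None,fx=3,fy=3,interpolation=2);B=cv2.resize(a[5:160,165:265],None,fx=3,fy=3,interpolation=2)
o=np.zeros((645,800,3),np.uint8);o[:645,:495]=A;o[:465,497:797]=B;cv2.imwrite('pics/w2c.png',o[:600])
```

```text
syr [0.43250671 0.43312522 0.031     ] [0.54762298 0.4724713  0.031     ] 0.12165471437808993 18.870134008173622 [0.46896019 0.44558481 0.031     ] [0.47003014 0.44595051 0.031     ]
carrier [0.57211561 0.20859393 0.58516862] [[-1.1, -0.2], [1.7, -5.6], [-4.7, -3.0], [5.6, 27.8], [2.8, -11.8], [-5.7, -6.1]]
```

View pics/w2c.png

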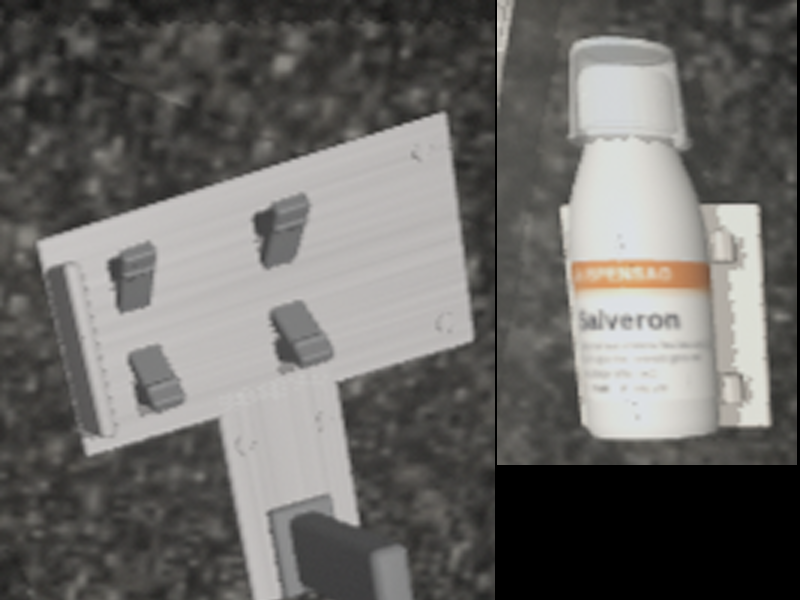

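```bash
sed -i 's/;o=ctrl.get_obs()$//' h.py; grep -n 'ctrl.camera' h.py
python3 - <<'E'
from h import *
k,W=ld('w2'); W=W.copy(); W[:3,3]+=np.array([.4449,.3244,.4129])-[.4447,.327,.4099]
b,q=back((216,150),.031,k,W),back((206.7,18.3),.031,k,W);d=q-b;print("syr",b,q,np.linalg.norm(d),np.degrees(np.arctan2(d[1],d[0])),b+.038/.12*d)
L=[(.04,.072,.005),(-.04,.072,.005),(.04,-.072,.005),(-.04,-.072,.005),(-.04,.022,.005),(-.04,-.022,.005)]
x,r=fit(L,[(392.7,80),(409.3,152),(528.3,37.3),(537.7,113.3),(452.7,139.3),(493.3,126.7)],k,W,[.57,.2,.64]);print("carrier",x,r)
c=lambda a,b:(150+a/4,125+b/4)
x,r=fit(L[:4]+[(-.116,.022,.005),(-.116,-.022,.005)],[c(433,406),c(497,520),c(637,291),c(702,398),c(636,584),c(695,550)],K['top'],T['top'],[.57,.2,.64]);print("carrier top",x,r)
delta((.47,.442,.3),-71)
E
```

```text
20:    o=ctrl.get_obs();c=ctrl.camera("wrist")
syr [0.43171571 0.43223011 0.031     ] [0.5486519 0.4713446 0.031    ] 0.12330455753030888 18.494794947003186 [0.46874551 0.44461636 0.031     ]
carrier [0.56851737 0.19993208 0.63008907] [[-1.0, -0.1], [-0.7, 0.5], [1.0, -1.1], [1.1, 0.3], [0.2, 0.0], [-0.6, 0.7]]
carrier top [0.56995734 0.19666485 0.62622054] [[-0.7, -0.0], [-0.3, 0.1], [0.0, -1.0], [0.6, 0.0], [-0.5, 1.0], [0.8, -0.1]]
pos [0.4447 0.327  0.4099] yaw -70.88 roll 0.12 shift pre-roll [-10.03  -6.16  10.99] post-roll [-10.05  -6.14  10.99]
```

Request:
move_arm([
  {"gripper": 72,"x": -3.0,"y": -1.85,"z": 2,"roll": 0},
  {"gripper": 72,"x": -4.0,"y": -2.45,"z": 3,"roll": 0},
  {"gripper": 72,"x": -3.0,"y": -1.85,"z": 2,"roll": 0},
  {"gripper": 72,"x": 0,"y": 0,"z": 0,"roll": 0},
  {"gripper": 72,"x": 0,"y": 0,"z": 0,"roll": 0},
])

```text
time_s: 3.32
eef_pos: [0.4708, 0.4367, 0.3448]
eef_rot: [0.0, 0.814, -0.581, 0.0]
wrist_force: [-0.0, 0.3, 0.3]
opening: 0.72
```

```bash
python3 -c "
from h import *;grab('w3');delta((.470,.442,.184),-71.3)"
```

```text
3.325 [0.4708 0.4367 0.3448] yaw -70.97268143701251 tilt [-0.    -0.001 -1.   ] q [ 0.56  0.38  1.48 -0.    1.28  1.8 ] 0.7195687797829962 [-0.   0.3  0.3]
pos [0.471  0.4365 0.3454] yaw -71.01 roll 0.29 shift pre-roll [-0.55 -0.09 16.14] post-roll [-0.55 -0.09 16.14]
```

View pics/w3.png

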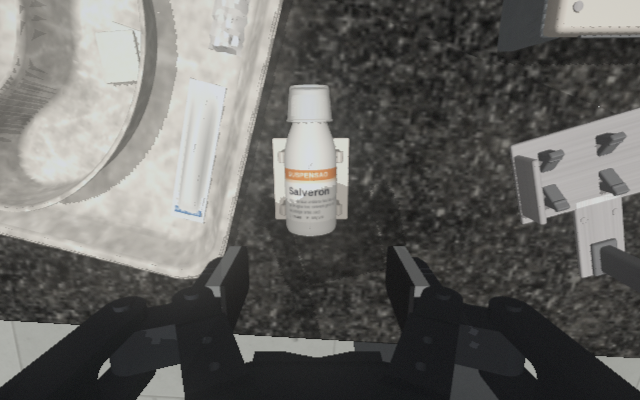

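Wrist view: bottle base centre at about (311,234), cup end at (309,86).

Run:
```python
from h import *
k,W=ld('w3')
b,q=back((311,233),.031,k,W),back((309,86),.031,k,W);d=q-b;print("syr",b,q,np.linalg.norm(d),np.degrees(np.arctan2(d[1],d[0])),b+.038/.12*d,(b+q)/2-d/np.linalg.norm(d)*.022)
delta(((b+q)/2-d/np.linalg.norm(d)*.022)+[0,0,.153],-71)
```

```text
syr [0.42986782 0.42861461 0.031     ] [0.54755146 0.47021639 0.031     ] 0.12482046571024401 19.4687664564822 [0.46713431 0.44178851 0.031     ] [0.46796753 0.44208306 0.031     ]
pos [0.471  0.4365 0.3454] yaw -71.01 roll -0.01 shift pre-roll [-0.62  0.1  16.14] post-roll [-0.62  0.1  16.14]
```

Request:
move_arm([
  {"gripper": 72,"x": -0.6,"y": 0.1,"z": 3,"roll": 0},
  {"gripper": 72,"x": 0,"y": 0,"z": 4.5,"roll": 0},
  {"gripper": 72,"x": 0,"y": 0,"z": 4.5,"roll": 0},
  {"gripper": 72,"x": 0,"y": 0,"z": 2.8,"roll": 0},
  {"gripper": 72,"x": 0,"y": 0,"z": 1.3,"roll": 0},
])

```text
time_s: 4.0
eef_pos: [0.468, 0.4414, 0.1833]
eef_rot: [0.0, 0.814, -0.581, -0.0]
wrist_force: [-0.4, -0.2, 0.6]
opening: 0.72
```

Request:
move_arm([
  {"gripper": 72,"x": 0,"y": 0,"z": 0,"roll": 0},
  {"gripper": 40,"x": 0,"y": 0,"z": 0,"roll": 0},
  {"gripper": 30,"x": 0,"y": 0,"z": 0,"roll": 0},
  {"gripper": 30,"x": 0,"y": 0,"z": 0,"roll": 0},
  {"gripper": 30,"x": 0,"y": 0,"z": 0,"roll": 0},
])

```text
time_s: 4.62
eef_pos: [0.469, 0.4422, 0.1859]
eef_rot: [-0.001, 0.814, -0.581, 0.001]
wrist_force: [0.9, -5.6, 3.8]
opening: 0.494
```

Request:
move_arm([
  {"gripper": 30,"x": 0,"y": 0,"z": -1.5,"roll": 0},
  {"gripper": 30,"x": 0,"y": 0,"z": -3,"roll": 0},
  {"gripper": 30,"x": 0,"y": 0,"z": -4,"roll": 0},
  {"gripper": 30,"x": 0,"y": 0,"z": -4,"roll": 5},
  {"gripper": 30,"x": 0,"y": 0,"z": -1.5,"roll": 9},
])

```text
time_s: 5.25
eef_pos: [0.4685, 0.4434, 0.3292]
eef_rot: [-0.004, 0.736, -0.677, 0.001]
wrist_force: [0.2, 0.5, -1.4]
opening: 0.493
```

Request:
move_arm([
  {"gripper": 30,"x": 0,"y": 0,"z": 0,"roll": 10},
  {"gripper": 30,"x": 0,"y": 0,"z": 0,"roll": 10},
  {"gripper": 30,"x": 0,"y": 0,"z": 0,"roll": 10},
  {"gripper": 30,"x": 0,"y": 0,"z": 0,"roll": 10},
  {"gripper": 30,"x": 0,"y": 0,"z": 0,"roll": 10},
])

```text
time_s: 5.88
eef_pos: [0.4678, 0.4429, 0.3256]
eef_rot: [0.001, -0.38, 0.925, 0.0]
wrist_force: [0.6, 0.1, -2.1]
opening: 0.489
```

Request:
move_arm([
  {"gripper": 30,"x": 0,"y": 0,"z": 0,"roll": 6},
  {"gripper": 30,"x": 0,"y": 0,"z": 0,"roll": 3.2},
  {"gripper": 30,"x": 0,"y": 0,"z": 0,"roll": 0},
])

```text
time_s: 6.25
eef_pos: [0.4678, 0.4428, 0.3253]
eef_rot: [0.001, -0.308, 0.951, 0.0]
wrist_force: [0.1, 0.5, -0.9]
opening: 0.492
```

```bash
python3 -c "
from h import *;grab('w4');delta((.5584,.2126,.32),-144.2)"
```

```text
6.25 [0.4678 0.4428 0.3253] yaw -144.13425617063837 tilt [ 0.002  0.001 -1.   ] q [0.57 0.41 1.49 0.   1.24 3.09] 0.49241339444731763 [ 0.1  0.5 -0.9]
pos [0.4678 0.4428 0.325 ] yaw -144.1 roll 0.1 shift pre-roll [  6.16 -23.95   0.5 ] post-roll [  6.12 -23.97   0.5 ]
```

View pics/w4.png

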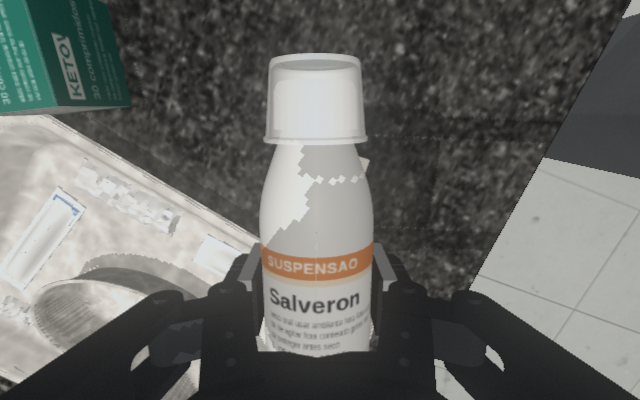

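The bottle is held, cup end at about (315,55) and in line with the tool. I'll check its axial offset in the grip.

Run:
```python
from h import *
k,W=ld('w4')
t=np.array([.4678,.4428])
z=.3253-.155
a=np.radians(-144.13);X=np.array([np.cos(a),np.sin(a)]);Y=np.array([np.sin(a),-np.cos(a)])
for uv in((315,54),(315,62),(317.5,140),(317,250)):
    p=back(uv,z,k,W)[:2]-t;print(uv,"x",p@X,"y",p@Y)
```

```text
(315, 54) x -0.0004852084071426574 y -0.08473607698858442
(315, 62) x -0.0004901681288469714 y -0.08219839610022749
(317.5, 140) x 0.0003676905943167654 y -0.055776457199822334
(317, 250) x 0.00017031490900043875 y -0.012461051434068737
```

Request:
move_arm([
  {"gripper": 30,"x": 0.7,"y": -2.4,"z": 0,"roll": 0},
  {"gripper": 30,"x": 1.2,"y": -4.8,"z": 0,"roll": 0},
  {"gripper": 30,"x": 1.2,"y": -4.8,"z": 0,"roll": 0},
  {"gripper": 30,"x": 1.2,"y": -4.8,"z": 0,"roll": 0},
  {"gripper": 30,"x": 1.2,"y": -4.8,"z": 0,"roll": 0},
])

```text
time_s: 6.92
eef_pos: [0.5501, 0.2338, 0.3246]
eef_rot: [0.001, -0.308, 0.951, 0.0]
wrist_force: [0.7, 0.0, -1.1]
opening: 0.489
```

Request:
move_arm([
  {"gripper": 30,"x": 0.6,"y": -2.4,"z": 0.3,"roll": 0},
  {"gripper": 30,"x": 0,"y": 0,"z": 0,"roll": 0},
  {"gripper": 30,"x": 0,"y": 0,"z": 0,"roll": 0},
])

```text
time_s: 7.3
eef_pos: [0.5587, 0.2127, 0.3211]
eef_rot: [0.0, -0.308, 0.951, 0.0]
wrist_force: [0.1, 0.8, -0.8]
opening: 0.49
```

Run:
```python
from h import *
from bench import ctrl
import cv2
grab('w5');delta((.5584,.2126,.186),-144.2)
a=ctrl.camera("top")["img"][:,:,::-1];cv2.imwrite('pics/top1.png',a)
b=cv2.imread('pics/w5.png');c=cv2.resize(a[165:285,220:370],None,fx=2.6,fy=2.6,interpolation=2)
o=np.zeros((400,800,3),np.uint8);o[:400,:400]=b[:,120:520];o[:312,405:795]=c;cv2.imwrite('pics/m5.png',o)
```

```text
7.3 [0.5587 0.2127 0.3211] yaw -144.148293703759 tilt [ 0.     0.001 -1.   ] q [0.17 0.32 1.62 0.   1.21 2.68] 0.4901829876769149 [ 0.1  0.8 -0.8]
pos [0.5586 0.2131 0.321 ] yaw -144.11 roll 0.09 shift pre-roll [ 0.04 -0.03 13.5 ] post-roll [ 0.04 -0.03 13.5 ]
```

View pics/m5.png

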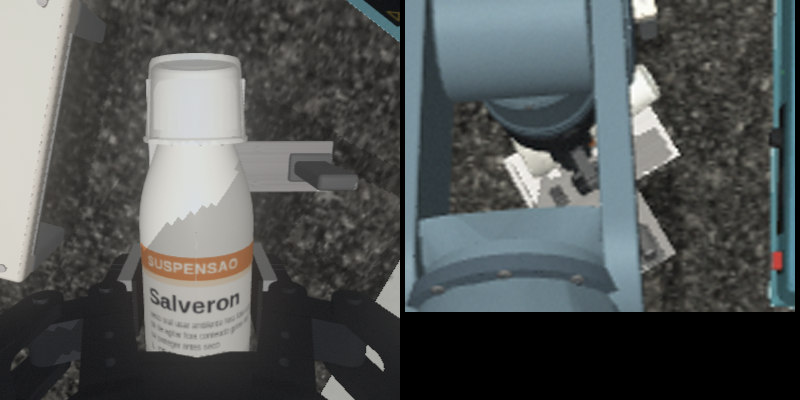

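The wrist view shows the carrier's tongue, edges at rows 141 and 192 and end at column 452, level with the tool axes. I'll derive the cradle offset from that.

Run:
```python
from h import *
k,W=ld('w5')
pts=[back(u,.005,k,W) for u in((452,141.5),(452,192),(365,141.5),(369,191))]
e=(pts[0]+pts[1])/2
for p in pts: print(p)
d=pts[0]-pts[1];print("width",np.linalg.norm(d),"yaw",np.degrees(np.arctan2(d[1],d[0]))+90)
for yaw in(36.,35.5):
    a=np.radians(yaw);x=np.array([np.cos(a),np.sin(a)]);y=np.array([-np.sin(a),np.cos(a)])
    o=e[:2]+.116*x;cr=o+.018*y;print("origin",o,"cradle",cr)
    delta((*cr,.186),yaw-180)
d=pts[2]-pts[0];print(np.degrees(np.arctan2(d[1],d[0])));d=pts[3]-pts[1];print(np.degrees(np.arctan2(d[1],d[0])))
```

```text
[0.49007775 0.11453356 0.005     ]
[0.46075533 0.14711798 0.005     ]
[0.54910791 0.15717829 0.005     ]
[0.51994886 0.18880463 0.005     ]
width 0.04383547396385461 yaw 41.98375127881189
origin [0.56926251 0.19900886] cradle [0.55868237 0.21357116]
pos [0.5585 0.2133 0.321 ] yaw -144.09 roll -0.09 shift pre-roll [-3.00e-02  1.00e-02  1.35e+01] post-roll [-3.00e-02  1.00e-02  1.35e+01]
origin [0.56985394 0.19818731] cradle [0.55940128 0.21284139]
pos [0.5585 0.2133 0.321 ] yaw -144.09 roll 0.41 shift pre-roll [-0.05 -0.09 13.5 ] post-roll [-0.05 -0.09 13.5 ]
35.84520169625895
35.15487106105384
```

Request:
move_arm([
  {"gripper": 30,"x": 0,"y": 0,"z": 2.5,"roll": 0.2},
  {"gripper": 30,"x": 0,"y": 0,"z": 4,"roll": 0},
  {"gripper": 30,"x": 0,"y": 0,"z": 3,"roll": 0},
  {"gripper": 30,"x": 0,"y": 0,"z": 1.5,"roll": 0},
  {"gripper": 30,"x": 0,"y": 0,"z": 0.7,"roll": 0},
])

```text
time_s: 8.02
eef_pos: [0.5587, 0.2128, 0.2033]
eef_rot: [-0.0, -0.306, 0.952, 0.0]
wrist_force: [-0.4, -0.7, -0.1]
opening: 0.493
```

Request:
move_arm([
  {"gripper": 30,"x": 0,"y": 0,"z": 0.5,"roll": 0},
  {"gripper": 30,"x": 0,"y": 0,"z": 0.4,"roll": 0},
  {"gripper": 30,"x": 0,"y": 0,"z": 0.3,"roll": 0},
  {"gripper": 30,"x": 0,"y": 0,"z": 0.3,"roll": 0},
  {"gripper": 30,"x": 0,"y": 0,"z": 0,"roll": 0},
])

```text
time_s: 8.65
eef_pos: [0.5591, 0.2122, 0.1888]
eef_rot: [0.0, -0.306, 0.952, -0.0]
wrist_force: [0.1, -0.3, -1.3]
opening: 0.491
```

Request:
move_arm([
  {"gripper": 30,"x": 0,"y": 0,"z": 0.2,"roll": 0},
  {"gripper": 30,"x": 0,"y": 0,"z": 0,"roll": 0},
])

```text
time_s: 8.9
eef_pos: [0.5594, 0.2123, 0.1871]
eef_rot: [0.001, -0.306, 0.952, -0.0]
wrist_force: [2.5, 1.1, 0.5]
opening: 0.485
```

Request:
move_arm([
  {"gripper": 30,"x": 0,"y": 0,"z": 0.2,"roll": 0},
  {"gripper": 30,"x": 0,"y": 0,"z": 0,"roll": 0},
])

```text
time_s: 9.15
eef_pos: [0.5598, 0.2125, 0.186]
eef_rot: [0.001, -0.306, 0.952, -0.0]
wrist_force: [1.0, 1.9, 6.6]
opening: 0.486
```

Request:
move_arm([
  {"gripper": 30,"x": 0,"y": 0,"z": 0,"roll": 0},
  {"gripper": 30,"x": 0,"y": 0,"z": 0,"roll": 0},
  {"gripper": 56,"x": 0,"y": 0,"z": 0,"roll": 0},
  {"gripper": 70,"x": 0,"y": 0,"z": 0,"roll": 0},
  {"gripper": 72,"x": 0,"y": 0,"z": 0,"roll": 0},
])

```text
time_s: 9.78
eef_pos: [0.5585, 0.2121, 0.1842]
eef_rot: [-0.001, -0.306, 0.952, 0.0]
wrist_force: [0.4, -0.3, -0.4]
opening: 0.723
```

Request:
move_arm([
  {"gripper": 72,"x": 0,"y": 0,"z": 0,"roll": 0},
  {"gripper": 72,"x": 0,"y": 0,"z": -1.5,"roll": 0},
  {"gripper": 72,"x": 0,"y": 0,"z": -3,"roll": 0},
  {"gripper": 72,"x": 0,"y": 0,"z": -4,"roll": 0},
  {"gripper": 72,"x": 0,"y": 0,"z": -4.5,"roll": 0},
])

```text
time_s: 10.4
eef_pos: [0.5586, 0.2121, 0.3166]
eef_rot: [-0.0, -0.306, 0.952, 0.0]
wrist_force: [-0.0, 0.1, -0.2]
opening: 0.718
```

Request:
move_arm([
  {"gripper": 72,"x": 0,"y": 3,"z": -3,"roll": -8},
  {"gripper": 72,"x": 0,"y": 3,"z": -1,"roll": -10},
  {"gripper": 72,"x": 0,"y": 0,"z": 0,"roll": -10},
  {"gripper": 72,"x": 0,"y": 0,"z": 0,"roll": -10},
  {"gripper": 72,"x": 0,"y": 0,"z": 0,"roll": -10},
])

```text
time_s: 11.02
eef_pos: [0.5206, 0.2585, 0.3561]
eef_rot: [0.001, -0.669, 0.743, -0.0]
wrist_force: [0.6, 0.6, -0.2]
opening: 0.722
```

Request:
move_arm([
  {"gripper": 72,"x": 0,"y": 0,"z": 0,"roll": -10},
  {"gripper": 72,"x": 0,"y": 0,"z": 0,"roll": -10},
  {"gripper": 72,"x": 0,"y": 0,"z": 0,"roll": -10},
  {"gripper": 72,"x": 0,"y": 0,"z": 0,"roll": -10},
  {"gripper": 72,"x": 0,"y": 0,"z": 0,"roll": -2},
])

```text
time_s: 11.65
eef_pos: [0.5207, 0.2583, 0.3557]
eef_rot: [-0.0, 0.89, -0.457, 0.0]
wrist_force: [1.5, 0.5, 0.6]
opening: 0.721
```

Run:
```python
from h import *
a=np.radians(35.8)
f=np.array([.569,.1985])-.097*np.array([np.cos(a),np.sin(a)]);print("fin",f)
delta((*f,.25),35.8-90)
```

```text
fin [0.49032681 0.14175911]
pos [0.5207 0.2583 0.3557] yaw -54.37 roll -0.17 shift pre-roll [ 7.7   9.26 10.57] post-roll [ 7.68  9.28 10.57]
```

Request:
move_arm([
  {"gripper": 72,"x": 2,"y": 2.4,"z": 0,"roll": 0},
  {"gripper": 72,"x": 3.5,"y": 4.2,"z": 0,"roll": 0},
  {"gripper": 72,"x": 2.2,"y": 2.7,"z": 0,"roll": 0},
  {"gripper": 72,"x": 0,"y": 0,"z": 0,"roll": 0},
  {"gripper": 72,"x": 0,"y": 0,"z": 0,"roll": 0},
])

```text
time_s: 12.28
eef_pos: [0.4902, 0.1419, 0.3553]
eef_rot: [-0.0, 0.889, -0.458, 0.0]
wrist_force: [-0.5, -0.1, 0.5]
opening: 0.722
```

Run:
```python
from h import *
grab('w6')
```

```text
12.275 [0.4902 0.1419 0.3553] yaw -54.48462169388299 tilt [ 0.001  0.    -1.   ] q [0.05 0.09 1.82 0.   1.24 1.  ] 0.7220084887263877 [-0.5 -0.1  0.5]
```

View pics/w6.png

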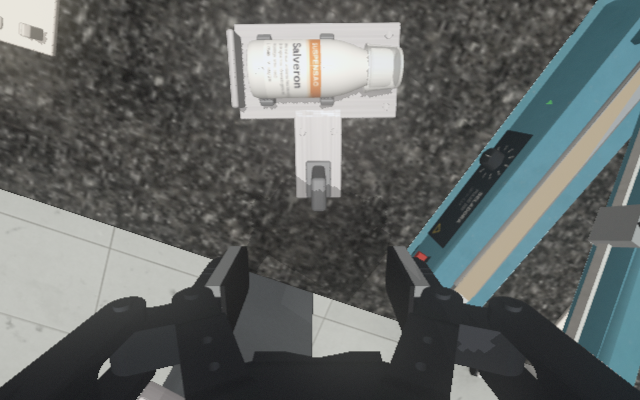

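The bottle lies in the V, base towards the end plate. The fin is at (319,190), directly under the tool. I'll look down on the reader next, to fix its pose before sliding.

Run:
```python
from h import *
k,W=ld('w6')
L=[(.04,.072,.005),(-.04,.072,.005),(.04,-.072,.005),(-.04,-.072,.005),(-.116,.022,.005),(-.116,-.022,.005)]
x,r=fit(L,[(236.5,25),(242,118),(399.5,23),(396.5,116.5),(298,198),(340.5,197)],k,W,[.57,.2,.63]);print("carrier",x,np.degrees(x[2]),r)
delta((.65,.235,.42),-71)
```

```text
carrier [0.57050477 0.19800869 0.62968243] 36.078145565063856 [[-2.2, -1.4], [-1.2, 1.3], [2.4, -1.3], [0.5, 1.2], [-0.9, 0.3], [1.4, 0.9]]
pos [0.4902 0.1422 0.3552] yaw -54.42 roll 16.58 shift pre-roll [  1.75 -18.39  -6.48] post-roll [ -3.57 -18.13  -6.48]
```

Request:
move_arm([
  {"gripper": 72,"x": 0,"y": 0,"z": -3.2,"roll": 8.3},
  {"gripper": 72,"x": 0,"y": 0,"z": -3.2,"roll": 8.3},
  {"gripper": 72,"x": -0.7,"y": -3.6,"z": 0,"roll": 0},
  {"gripper": 72,"x": -1.1,"y": -5.4,"z": 0,"roll": 0},
  {"gripper": 72,"x": -1.1,"y": -5.4,"z": 0,"roll": 0},
])

```text
time_s: 12.95
eef_pos: [0.6179, 0.2182, 0.419]
eef_rot: [-0.0, 0.814, -0.58, 0.0]
wrist_force: [0.4, -0.1, 1.4]
opening: 0.726
```

Request:
move_arm([
  {"gripper": 72,"x": -0.7,"y": -3.6,"z": 0,"roll": 0},
  {"gripper": 72,"x": 0,"y": 0,"z": 0,"roll": 0},
  {"gripper": 72,"x": 0,"y": 0,"z": 0,"roll": 0},
])

```text
time_s: 13.32
eef_pos: [0.6478, 0.235, 0.418]
eef_rot: [0.001, 0.814, -0.58, -0.0]
wrist_force: [-0.0, 0.4, -0.9]
opening: 0.72
```

Run:
```python
from h import *
import cv2
grab('w7')
a=cv2.imread('pics/w7.png');cv2.imwrite('pics/w7b.png',cv2.resize(a[:330],(800,412),interpolation=2))
```

```text
13.325 [0.6478 0.235  0.418 ] yaw -70.93038953022007 tilt [-0.001 -0.    -1.   ] q [ 0.18  0.42  1.27 -0.    1.45  1.41] 0.7198568420562742 [-0.   0.4 -0.9]
```

View pics/w7b.png

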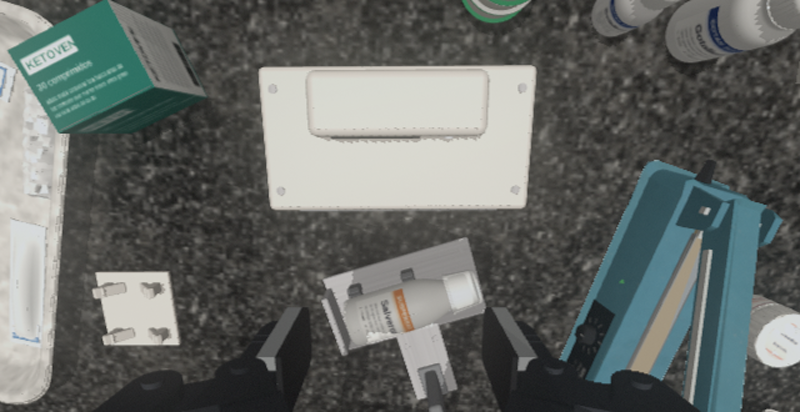

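The reader top's corners show at (271,209), (526,209), (260,67) and (536,66) in this 1.25x picture, and the carrier sits in front turned about 17°.

Run:
```python
from h import *
k,W=ld('w7');s=1/1.25
x,r=fit([(-.05,.096,.078),(-.05,-.096,.078),(.05,.096,.078),(.05,-.096,.078)],[(271*s,209.5*s),(526.5*s,209.5*s),(259.5*s,66.5*s),(536*s,65.5*s)],k,W,[.7,.25,.33]);print("reader",x,np.degrees(x[2]),r)
p=[back((a*s,b*s),.078,k,W) for a,b in((271,209.5),(526.5,209.5),(259.5,66.5),(536,65.5))]
for i,j in((0,1),(2,3),(0,2),(1,3)):
    d=p[j]-p[i];print(np.linalg.norm(d),np.degrees(np.arctan2(d[1],d[0])))
L=[(.04,.072,.005),(.04,-.072,.005),(-.04,-.072,.005)]
x,r=fit(L,[(323*s,277*s),(467*s,239*s),(485*s,304*s)],k,W,[.57,.2,.63]);print("carrier",x,np.degrees(x[2]),r)
```

```text
reader [0.70663801 0.25432218 0.33573655] 19.23628757016933 [[-1.5, 1.4], [0.9, 0.8], [-2.3, -0.6], [2.8, -0.6]]
0.18953815147825165 -70.94734457447731
0.18774195854039602 -70.76113887554139
0.09814586269318494 19.032941551142887
0.09877174164200651 20.07563641106817
carrier [0.57267381 0.20036503 0.63436774] 36.34659419282327 [[-1.4, 0.2], [-0.4, -4.2], [1.8, 4.6]]
```

Request:
move_arm([
  {"gripper": 72,"x": 0.7,"y": 3.6,"z": 0,"roll": 0},
  {"gripper": 72,"x": 1.1,"y": 5.4,"z": 0,"roll": 0},
  {"gripper": 72,"x": 1.1,"y": 5.4,"z": 0,"roll": 0},
  {"gripper": 72,"x": 0.7,"y": 3.6,"z": 2,"roll": -8.3},
  {"gripper": 72,"x": 0,"y": 0,"z": 3,"roll": -8.7},
])

```text
time_s: 14.0
eef_pos: [0.4875, 0.1406, 0.3699]
eef_rot: [-0.001, 0.892, -0.452, 0.002]
wrist_force: [0.7, 0.7, -0.6]
opening: 0.72
```

Run:
```python
from h import *
delta((.4911,.1411,.205),-53.9)
```

```text
pos [0.4875 0.1406 0.3699] yaw -53.79 roll 0.11 shift pre-roll [ 0.17 -0.32 16.49] post-roll [ 0.17 -0.32 16.49]
```

Request:
move_arm([
  {"gripper": 72,"x": 0,"y": 0,"z": 2.5,"roll": 0},
  {"gripper": 72,"x": 0,"y": 0,"z": 4,"roll": 0},
  {"gripper": 72,"x": 0,"y": 0,"z": 0,"roll": 0},
  {"gripper": 72,"x": 0,"y": 0,"z": 0,"roll": 0},
])

```text
time_s: 14.5
eef_pos: [0.4901, 0.1415, 0.3053]
eef_rot: [-0.0, 0.891, -0.454, 0.001]
wrist_force: [0.4, 0.0, 0.7]
opening: 0.72
```

Run:
```python
from h import *
delta((.4911,.1411,.205),-53.9)
```

```text
pos [0.4901 0.1415 0.3053] yaw -53.99 roll -0.09 shift pre-roll [ 0.09 -0.05 10.03] post-roll [ 0.09 -0.05 10.03]
```

Request:
move_arm([
  {"gripper": 72,"x": 0.1,"y": 0,"z": 3,"roll": 0},
  {"gripper": 72,"x": 0,"y": 0,"z": 4,"roll": 0},
  {"gripper": 72,"x": 0,"y": 0,"z": 2,"roll": 0},
  {"gripper": 72,"x": 0,"y": 0,"z": 0.9,"roll": 0},
  {"gripper": 40,"x": 0,"y": 0,"z": 0,"roll": 0},
])

```text
time_s: 15.12
eef_pos: [0.4912, 0.1408, 0.2057]
eef_rot: [-0.0, 0.891, -0.454, 0.001]
wrist_force: [-0.5, 0.1, -0.5]
opening: 0.52
```

Request:
move_arm([
  {"gripper": 25,"x": 0,"y": 0,"z": 0,"roll": 0},
  {"gripper": 19,"x": 0,"y": 0,"z": 0,"roll": 0},
  {"gripper": 15,"x": 0,"y": 0,"z": 0,"roll": 0},
  {"gripper": 5,"x": 0,"y": 0,"z": 0,"roll": 0},
  {"gripper": 5,"x": 0,"y": 0,"z": 0,"roll": 0},
])

```text
time_s: 15.75
eef_pos: [0.4908, 0.1408, 0.2053]
eef_rot: [-0.0, 0.891, -0.454, 0.0]
wrist_force: [-1.5, -0.1, 6.4]
opening: 0.137
```

Run:
```python
from h import *
grab()
delta((.4755,.1735,.206),-70.85)
```

```text
15.75 [0.4908 0.1408 0.2053] yaw -53.97576892307434 tilt [ 0.001  0.    -1.   ] q [ 0.05  0.32  1.9  -0.    0.92  0.99] 0.137168844070408 [-1.5 -0.1  6.4]
pos [0.4908 0.1408 0.2053] yaw -53.98 roll 16.87 shift pre-roll [-3.55 -0.68 -0.07] post-roll [-3.59  0.38 -0.07]
```

Request:
move_arm([
  {"gripper": 5,"x": -0.3,"y": -0.06,"z": 0,"roll": 1.4},
  {"gripper": 5,"x": -0.45,"y": -0.06,"z": 0,"roll": 2.1},
  {"gripper": 5,"x": -0.45,"y": -0.04,"z": 0,"roll": 2.1},
  {"gripper": 5,"x": -0.45,"y": -0.02,"z": 0,"roll": 2.1},
  {"gripper": 5,"x": -0.45,"y": 0,"z": 0,"roll": 2.1},
])

```text
time_s: 16.42
eef_pos: [0.4815, 0.1591, 0.2054]
eef_rot: [-0.0, 0.849, -0.529, 0.001]
wrist_force: [0.5, -4.2, 4.2]
opening: 0.13
```

Request:
move_arm([
  {"gripper": 5,"x": -0.45,"y": 0.02,"z": 0,"roll": 2.1},
  {"gripper": 5,"x": -0.45,"y": 0.03,"z": 0,"roll": 2.1},
  {"gripper": 5,"x": -0.4,"y": 0.04,"z": 0,"roll": 1.9},
  {"gripper": 5,"x": -0.2,"y": 0.04,"z": 0,"roll": 0.9},
  {"gripper": 5,"x": 0,"y": 0,"z": 0,"roll": 0},
])

```text
time_s: 17.05
eef_pos: [0.4743, 0.1726, 0.2053]
eef_rot: [-0.0, 0.815, -0.579, 0.001]
wrist_force: [0.9, -4.0, 6.2]
opening: 0.133
```

Run:
```python
from h import *
grab('w8')
delta((.4755,.1735,.2053),-70.85)
delta((.6163,.2223,.2053),-70.85)
```

```text
17.05 [0.4743 0.1726 0.2053] yaw -70.79025249271035 tilt [ 0.002 -0.    -1.   ] q [ 0.11  0.31  1.91 -0.    0.92  1.35] 0.13299186314456624 [ 0.9 -4.   6.2]
pos [0.4743 0.1725 0.2054] yaw -70.79 roll 0.06 shift pre-roll [-0.05 -0.14  0.01] post-roll [-0.05 -0.14  0.01]
pos [0.4743 0.1725 0.2054] yaw -70.79 roll 0.06 shift pre-roll [-3.000e-02 -1.504e+01  1.000e-02] post-roll [-4.000e-02 -1.504e+01  1.000e-02]
```

Request:
move_arm([
  {"gripper": 5,"x": 0,"y": -0.5,"z": 0,"roll": 0},
  {"gripper": 5,"x": 0,"y": -1,"z": 0,"roll": 0},
  {"gripper": 5,"x": 0,"y": -1.2,"z": 0,"roll": 0},
  {"gripper": 5,"x": 0,"y": -1,"z": 0,"roll": 0},
  {"gripper": 5,"x": 0,"y": -0.8,"z": 0,"roll": 0},
])

```text
time_s: 17.73
eef_pos: [0.5153, 0.1876, 0.2053]
eef_rot: [0.002, 0.815, -0.579, -0.002]
wrist_force: [-13.3, -4.3, 18.1]
opening: 0.132
```

Request:
move_arm([
  {"gripper": 5,"x": 0,"y": -0.7,"z": 0,"roll": 0},
  {"gripper": 5,"x": 0,"y": -0.7,"z": 0,"roll": 0},
  {"gripper": 5,"x": 0,"y": -0.7,"z": 0,"roll": 0},
  {"gripper": 5,"x": 0,"y": -0.7,"z": 0,"roll": 0},
  {"gripper": 5,"x": 0,"y": -0.4,"z": 0,"roll": 0},
])

```text
time_s: 18.35
eef_pos: [0.5455, 0.1982, 0.2053]
eef_rot: [0.001, 0.815, -0.579, -0.001]
wrist_force: [-10.8, -5.2, 16.9]
opening: 0.136
```

Run:
```python
from h import *
import cv2
grab('w9')
delta((.6163,.2223,.2053),-70.85)
```

```text
18.35 [0.5455 0.1982 0.2053] yaw -70.73562076162366 tilt [-0.004 -0.001 -1.   ] q [ 0.14  0.45  1.72 -0.    0.98  1.38] 0.13646654656863583 [-10.8  -5.2  16.9]
pos [0.5459 0.1983 0.2053] yaw -70.74 roll 0.11 shift pre-roll [ 0.05 -7.44  0.  ] post-roll [ 0.04 -7.44  0.  ]
```

Request:
move_arm([
  {"gripper": 5,"x": 0,"y": -0.6,"z": -0.03,"roll": 0},
  {"gripper": 5,"x": 0,"y": -0.7,"z": 0,"roll": 0},
  {"gripper": 5,"x": 0,"y": -0.7,"z": 0,"roll": 0},
  {"gripper": 5,"x": 0,"y": -0.7,"z": 0,"roll": 0},
  {"gripper": 5,"x": 0,"y": -0.7,"z": 0,"roll": 0},
])

```text
time_s: 19.02
eef_pos: [0.5776, 0.2094, 0.2053]
eef_rot: [0.001, 0.815, -0.579, -0.001]
wrist_force: [-9.7, -2.8, 11.8]
opening: 0.132
```

Request:
move_arm([
  {"gripper": 5,"x": 0,"y": -0.7,"z": 0,"roll": 0},
  {"gripper": 5,"x": 0,"y": -0.7,"z": 0,"roll": 0},
  {"gripper": 5,"x": 0,"y": -0.6,"z": 0,"roll": 0},
  {"gripper": 5,"x": 0,"y": -0.5,"z": 0,"roll": 0},
  {"gripper": 5,"x": 0,"y": -0.4,"z": 0,"roll": 0},
])

```text
time_s: 19.65
eef_pos: [0.605, 0.219, 0.2054]
eef_rot: [0.001, 0.815, -0.579, -0.001]
wrist_force: [-8.4, -3.3, 11.8]
opening: 0.135
```

Run:
```python
from h import *
grab()
delta((.6163,.2223,.2053),-70.85)
```

```text
19.65 [0.605  0.219  0.2054] yaw -70.7417293471575 tilt [-0.004 -0.001 -1.   ] q [0.16 0.56 1.54 0.   1.04 1.4 ] 0.13461218982534429 [-8.4 -3.3 11.8]
pos [0.6055 0.2191 0.2054] yaw -70.75 roll 0.1 shift pre-roll [ 0.05 -1.13  0.01] post-roll [ 0.05 -1.13  0.01]
```

Forces are steady, so this is sliding friction only. Creeping to contact.

Request:
move_arm([
  {"gripper": 5,"x": 0,"y": -0.3,"z": 0,"roll": 0},
  {"gripper": 5,"x": 0,"y": -0.3,"z": 0,"roll": 0},
  {"gripper": 5,"x": 0,"y": -0.2,"z": 0,"roll": 0},
  {"gripper": 5,"x": 0,"y": -0.1,"z": 0,"roll": 0},
])

```text
time_s: 20.2
eef_pos: [0.6134, 0.2219, 0.2053]
eef_rot: [0.001, 0.815, -0.579, -0.001]
wrist_force: [-8.6, -2.8, 11.3]
opening: 0.133
```

Request:
move_arm([
  {"gripper": 5,"x": 0,"y": -0.1,"z": 0,"roll": 0},
  {"gripper": 5,"x": 0,"y": -0.1,"z": 0,"roll": 0},
])

```text
time_s: 20.45
eef_pos: [0.6153, 0.2226, 0.2054]
eef_rot: [0.001, 0.815, -0.579, -0.001]
wrist_force: [-9.4, -2.6, 10.5]
opening: 0.133
```

Request:
move_arm([
  {"gripper": 5,"x": 0,"y": -0.1,"z": 0,"roll": 0},
  {"gripper": 5,"x": 0,"y": -0.1,"z": 0,"roll": 0},
])

```text
time_s: 20.7
eef_pos: [0.6169, 0.2231, 0.2053]
eef_rot: [0.002, 0.815, -0.579, -0.002]
wrist_force: [-12.6, -5.0, 15.3]
opening: 0.135
```

Request:
move_arm([
  {"gripper": 5,"x": 0,"y": -0.1,"z": 0,"roll": 0},
  {"gripper": 5,"x": 0,"y": -0.1,"z": 0,"roll": 0},
])

```text
time_s: 20.95
eef_pos: [0.6177, 0.2234, 0.2053]
eef_rot: [0.004, 0.816, -0.579, -0.003]
wrist_force: [-21.7, -8.2, 22.3]
opening: 0.133
```

Request:
move_arm([
  {"gripper": 5,"x": 0,"y": -0.1,"z": 0,"roll": 0},
  {"gripper": 5,"x": 0,"y": 0,"z": 0,"roll": 0},
])

```text
time_s: 21.2
eef_pos: [0.618, 0.2235, 0.2053]
eef_rot: [0.005, 0.816, -0.579, -0.004]
wrist_force: [-23.3, -9.0, 22.8]
opening: 0.129
```

Request:
move_arm([
  {"gripper": 5,"x": 0,"y": -0.1,"z": 0,"roll": 0},
  {"gripper": 5,"x": 0,"y": -0.1,"z": 0,"roll": 0},
  {"gripper": 5,"x": 0,"y": 0,"z": 0,"roll": 0},
])

```text
time_s: 21.58
eef_pos: [0.6188, 0.2237, 0.2052]
eef_rot: [0.006, 0.816, -0.579, -0.005]
wrist_force: [-29.5, -12.3, 29.1]
opening: 0.134
```

Request:
move_arm([
  {"gripper": 5,"x": 0,"y": 0.15,"z": -0.05,"roll": 0},
  {"gripper": 5,"x": 0,"y": 0.15,"z": 0,"roll": 0},
  {"gripper": 5,"x": 0,"y": 0,"z": 0,"roll": 0},
])

```text
time_s: 21.95
eef_pos: [0.6177, 0.2233, 0.2053]
eef_rot: [0.003, 0.815, -0.579, -0.003]
wrist_force: [-14.9, -6.1, 14.0]
opening: 0.135
```

Still pressing lightly on the back wall. Opening slowly, then retreating straight up.

Request:
move_arm([
  {"gripper": 20,"x": 0,"y": 0,"z": 0,"roll": 0},
  {"gripper": 35,"x": 0,"y": 0,"z": 0,"roll": 0},
  {"gripper": 50,"x": 0,"y": 0,"z": 0,"roll": 0},
  {"gripper": 60,"x": 0,"y": 0,"z": 0,"roll": 0},
  {"gripper": 60,"x": 0,"y": 0,"z": -1,"roll": 0},
])

```text
time_s: 22.58
eef_pos: [0.6196, 0.2237, 0.2148]
eef_rot: [0.001, 0.815, -0.579, -0.001]
wrist_force: [-0.9, 0.4, -0.2]
opening: 0.596
```

Request:
move_arm([
  {"gripper": 60,"x": 0,"y": 0,"z": -3,"roll": 0},
  {"gripper": 60,"x": 0,"y": 0,"z": -4.5,"roll": 0},
  {"gripper": 60,"x": 0,"y": 1,"z": -4.5,"roll": 0},
  {"gripper": 60,"x": 0,"y": 1.5,"z": -4.5,"roll": 0},
  {"gripper": 60,"x": 0,"y": 0,"z": 0,"roll": 0},
])

```text
time_s: 23.2
eef_pos: [0.597, 0.2157, 0.3867]
eef_rot: [-0.003, 0.815, -0.579, 0.003]
wrist_force: [-0.1, -1.3, 0.1]
opening: 0.598
```

Run:
```python
from h import *
from bench import ctrl
import cv2
grab('w10')
s=ctrl.camera("scene")["img"][:,:,::-1]
b=cv2.imread('pics/w10.png');o=np.zeros((600,800,3),np.uint8);o[:400,:640]=b
o[400:600,:]=cv2.resize(s[150:300,160:460],(800,400),interpolation=2)[60:260] ; cv2.imwrite('pics/m10.png',o)
```

```text
23.2 [0.597  0.2157 0.3867] yaw -70.77557188103088 tilt [ 0.01   0.002 -1.   ] q [0.16 0.32 1.47 0.   1.34 1.4 ] 0.5981546345995234 [-0.1 -1.3  0.1]
```

View pics/m10.png

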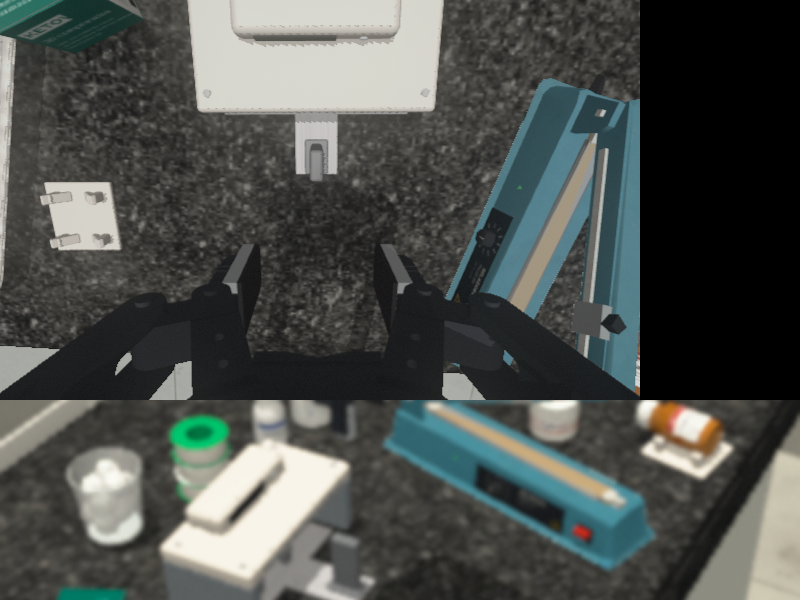

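The carrier is under the reader, tongue end at (296–337,174), reader front corners at (197,110) and (435,111). The brown bottle and pot are in place. One numeric check of the home position.

Run:
```python
from h import *
k,W=ld('w10')
e=(back((296,174),.005,k,W)+back((337.5,173.5),.005,k,W))/2
f=[back(u,.078,k,W) for u in((197,110.5),(435.5,111.5))]
for x0,y0,yw in((.706,.2535,19.15),(.7065,.2543,19.24)):
    a=np.radians(yw);d=e[:2]-[x0,y0];print("tongue end in reader x,y",d@[np.cos(a),np.sin(a)],d@[-np.sin(a),np.cos(a)])
fd=f[0]-f[1];m=(f[0]+f[1])/2;n=np.array([fd[1],-fd[0]])/np.linalg.norm(fd[:2])
print("yaw",np.degrees(np.arctan2(n[1],n[0])),"rel to front edge",(e-m)[:2]@n,"exp -0.064")
d=back((337.5,173.5),.005,k,W)-back((296,174),.005,k,W);print("tongue yaw",np.degrees(np.arctan2(d[1],d[0]))+90)
```

```text
tongue end in reader x,y -0.11205021599241638 0.00011534662633787366
tongue end in reader x,y -0.11278559053649127 -0.00029919982614508923
yaw 18.972138608549834 rel to front edge -0.06414623429907823 exp -0.064
tongue yaw 19.888367996422375
```

Home: the tongue end is 64.1 mm behind the reader's front edge (64 expected), it is centred, and the gripper is clear.

```bash
python3 -c "
from bench import ctrl
print(ctrl.hand_in())"
```

```text
the job is handed in; nothing more can be done
None
```

I laid the syrup bottle in the carrier's cradle with its base towards the end plate. I then turned the carrier about 17° to line up with the reader and slid it in by the fin until it was home. I let go, backed the arm off and handed the job in at about 23 s of the 64 s allowed.

- **Home position:** contact showed as a rising, stalling force, with about 32 N of horizontal push and about 43 N total at the wrist. Afterwards the end of the tongue measured 64.1 mm behind the reader's front edge, where 64 mm is fully home. The carrier was centred within about 0.3 mm.
- **Force while sliding:** it stayed steady at about 9–14 N horizontally with the tool pressing down slightly, so I saw no sign of the bottle striking the reader. I could not see the bottle once it was under there.
- **Small disagreements:** the arm stopped about 2 mm past the home position I had predicted. The measured tongue and reader angles differ by about 0.9°. Both are within what I'd expect from the camera calibration and reading pixels off the pictures.
- **Other bottle and pot:** in the last picture both look undisturbed.

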